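# Level the spice shelf with a spirit level and its screw foot

## Task

The spice shelf on the counter slopes: stand the red spirit level upright on the clear front strip of the shelf, lengthwise along the board and near its middle, and let go of it. Turn the black knob of the shelf's screw foot until the bubble rests between the two black lines of the vial, then bed the foot in by pushing down on the level with your fingers, firmly but not hard (about 10 N). Finish while still pressing, with the bubble still between the lines; leave the spice jars and the other things on the counter alone.

Things in the scene. Friction and masses are not known exactly. Their poses are not given: they have to be found in the camera images.
- level_mid (a point): Centre of the loose red spirit level, a bar 200 mm long (its x) x 25 wide (y) x 45 high (z), 0.4 kg; starts upright on the counter, goes on the shelf either way round. A 64 mm window in the middle of its flat top shows the vial lying along x; press it near the middle, on the flat top on both sides of the window (34 to 100 mm from the middle) or on the window's rims, which are as high.
- bubble (a joint): Pale 16 mm bubble in the yellow-green vial, m: 0 = midway between the black lines (21 mm apart), positive towards the level's +x end, stops at +-0.0125; between the lines when within +-0.0025. It runs to the higher end, 1.5 mm per milliradian of slope, and takes about 2 s to settle after a movement.
- lane (a point): On the board's top, middle of its clear front strip: the level's middle goes here. Board 380 mm long (y axis) x 170 deep (x), top 105 mm above the counter; this point is halfway along, 40 mm behind the front edge. Strip clear for 110 mm from the front edge, spice jars behind. Two fixed feet at the +y end, about which the shelf tilts, the screw foot at the -y end.
- foot_knob (a point): Centre of the black round knob of the screw foot: 44 mm across, 26 high, 153 mm above the counter, 45 mm beyond the board's -y end; stem clear for 27 mm below it. Turns about the vertical, stiffly (0.06 N m), stays as left, keeps its height. Clockwise from above raises this end, 5 mm a turn (bubble shifts 2.9 mm per rad). At the start this end is 1.2 to 2.3 mm too low.
- shelf: The shelf: oak board with its steel frame, about 2 kg. Origin on the counter midway between the two fixed feet, 170 mm from the middle of the board towards +y; x across the board, y along it.
- spice_a: Spice jar 44 mm across, 70 mm high, on the back of the shelf; origin at its underside. Leave it alone.
- spice_b: Spice jar, same size, on the back of the shelf; origin at its underside. Leave it alone.
- spice_c: Spice jar, same size, on the back of the shelf; origin at its underside. Leave it alone.
- salt: Salt jar, 70 mm across, 85 mm high, on the counter; origin at its underside. Leave it alone.
- mug: Blue mug, 80 mm across, 90 mm high, on the counter; origin at its underside. Leave it alone.
- mill: Wooden pepper mill, 54 mm across, 155 mm high, on the counter; origin at its underside. Leave it alone.
- tea_tin: Blue tea tin, 78 mm square, 103 mm high, on the counter; origin at its underside. Leave it alone.
There are look-alikes about, which are no part of the job. There is more than one size of the part that bears level_mid; the job needs the largest.

How it is judged:
By the outcome, as a careful person would: the job done as asked, in the order asked, and still so for the second after the job is handed in, while the arm keeps its last pose, push and grip.
It also fails if it takes over 58 s, if anything falls off the work surface, if the arm or the gripper's body presses on something with over 40 N, if the wrist force passes 120 N, or if a joint passes its speed limit or range.

## Robot

A 7-joint arm with a two-finger parallel gripper is mounted at the origin on the work surface. World frame = base frame: x ahead of the robot, y to its left, z up, the work surface at z = 0. Lengths are in m, angles in rad, forces in N, time in s.
With the tool pointing down it reaches from about 0.425 to 0.825 m from the base axis. Payload 3.6 kg.
Tool frame: the origin (TCP) lies on the mounting face of the last link; the fingertips stand 173 mm ahead of it and the grasp point (between the pads) lies 155 mm ahead of it (manip.tcp_to_tips is the distance from the TCP to the fingertips, in m); z points along the fingers, y is the line along which they close (so a half turn about z gives the same grasp; the last joint's range is limited). The gripper opens to 85 mm and grips with 20 to 120 N. Pads are 22 mm wide; open, the fingers measure 114 mm over their backs; the gripper's body (76 mm by 85 mm) begins 54 mm behind the grasp point. The pads swing forward as they close: fully open they stand 13 mm farther back than shut.
Start: joints at [-1.268, 0.615, -0.013, 1.423, 0.008, 1.103, -0.04], TCP at [0.21, 0.615, 0.405] pointing down, gripper open.
Joint ranges: [-3.12, 3.12], [-0.3, 2.06], [-1.34, 1.32], [0.26, 2.42], [-1.36, 4.5], [0.01, 1.98], [-2.84, 2.84]. Speed limits (rad/s): [2.79, 2.79, 3.14, 3.14, 3.14, 3.14, 3.14].

## Interface

Orientations are given as a rotation vector (axis times angle).
In Python, from rig import manip gives the robot as it stands.
- The arm moves only by the shell command python3 -m inch 'ROWS' [OPENING]. ROWS is text: rows parted by semicolons, each of 4 numbers parted by spaces: the shift along the tool's x, y, z in mm, then the turn about the tool's z in degrees. A call has 1 to 10 rows; each row shifts and turns the commanded pose from where the row before left it, along the tool's axes as they then stand; what a row does not reach is not made up. A row lasts 1/8 s, in which the tool goes at most 62.5 mm and 10.7 degrees, less where a joint would pass 70% of its speed; a pose out of reach is approached as far as the arm can. A call with a gripper value outside its range is refused whole. OPENING is the closure, from -1 (fully open) to 1 (shut), set as the call begins (- or left out, the last holds). The fingers move at their own pace and stop on an object; the grip force is fixed at half the most. Time passes only in rows, so rows that do not move let the fingers close. It gives the time, the measured TCP pose, the force, the opening and the grip force at its end, in the units of the state.
- manip.observe(): the state, without advancing time (a new reading comes with each control period).
- manip.grab_frame(name): name is "scene" or "top" or "wrist"; returns the picture (420x560x3 uint8, red, green, blue); there is no depth.
- manip.camera_params(name): a dict with "intrinsics" (3x3 intrinsics, pixels), "k1" (the pictures are not rectified: a ray, as slopes to the right and down, at radius r is drawn at 1 + k1 r^2 times it, then the intrinsics apply), "xyz" and "attitude" of the camera in the world. Camera axes: x right, y down, z forward; pixel columns grow to the right and rows downward; lengths in m; the calibration is good to about 2 mm. A picture is of the moment at which its call begins: read the wrist's pose just before it. camera_params takes no time and is no camera call; for the wrist camera it gives the pose at the moment of the call.
- manip.sign_off(): hands the job in; it is judged then, once.
The state is a dict: "t": time; "joints": joint angles; "qd": joint speeds; "joint_efforts": joint torques, N m; "ee_pos": TCP position; "tcp_rot": TCP orientation; "force": force on the tool from outside, world axes, zero at the start; "torque": the same for the moment, N m; "gripper_width": opening from 0.0 (shut) to 1.0 (fully open); "grasp_force": force on a finger pad.
Only numpy, scipy, OpenCV 4.12 (cv2) and the standard library are available. Lean on these libraries where they do the work, as an engineer would, in place of code of your own. Each camera call takes 0.05 s, during which the arm holds its last target. There are 200 camera calls.

## Working session

There is one attempt and no reset: what is moved stays moved. The work goes in short steps, Python scripts to look and compute and a shell command to move; the robot and the scene stay as the last step left them, time stands still between calls to the robot, and variables do not carry over. Pictures are saved under pics/ and viewed, at most 10 in all, crops included, and the job is handed in when it is done.

```bash
ls; mkdir -p pics; python3 - <<'E'
from rig import manip
import cv2,numpy as np
s=manip.observe();print({k:np.round(v,3) for k,v in s.items()})
for n in ["scene","top"]:
    p=manip.camera_params(n);print(n,p)
    cv2.imwrite(f"pics/{n}0.png",manip.grab_frame(n)[:,:,::-1])
print(manip.camera_params("wrist"))
E
```

```text
pics
{'t': np.float64(0.0), 'joints': array([-1.268,  0.616, -0.013,  1.425,  0.008,  1.103, -0.04 ]), 'qd': array([ 0.001,  0.   , -0.001,  0.   , -0.001,  0.   ,  0.   ]), 'joint_efforts': array([-0.0000e+00, -4.6921e+01,  2.5900e-01, -1.7103e+01,  1.0000e-02,
        1.0000e-02, -0.0000e+00]), 'ee_pos': array([0.21 , 0.615, 0.404]), 'tcp_rot': array([-0.514, -3.099,  0.004]), 'force': array([-0.025,  0.314,  0.522]), 'torque': array([ 0.043, -0.036, -0.05 ]), 'grasp_force': np.float64(0.0), 'gripper_width': np.float64(1.0)}
scene {'intrinsics': array([[417.04576254,   0.        , 279.65851052],
       [  0.        , 417.04576254, 202.23224383],
       [  0.        ,   0.        ,   1.        ]]), 'k1': -0.10088317564446109, 'xyz': array([1.33157832, 0.61461332, 0.99320498]), 'attitude': array([-1.18946418, -2.21614209,  1.04520828])}
top {'intrinsics': array([[436.19238018,   0.        , 283.0742739 ],
       [  0.        , 436.19238018, 214.21496779],
       [  0.        ,   0.        ,   1.        ]]), 'k1': 0.04212643616559445, 'xyz': array([0.32203544, 0.0279037 , 1.20622168]), 'attitude': array([-2.16533491,  2.17038438, -0.10930732])}
{'intrinsics': array([[308.01383359,   0.        , 276.87810002],
       [  0.        , 308.01383359, 202.27436736],
       [  0.        ,   0.        ,   1.        ]]), 'k1': -0.059916716068448804, 'xyz': array([0.14668381, 0.63626745, 0.3717684 ]), 'attitude': array([2.37437124, 1.69808232, 0.22015322])}
```

View pics/scene0.png

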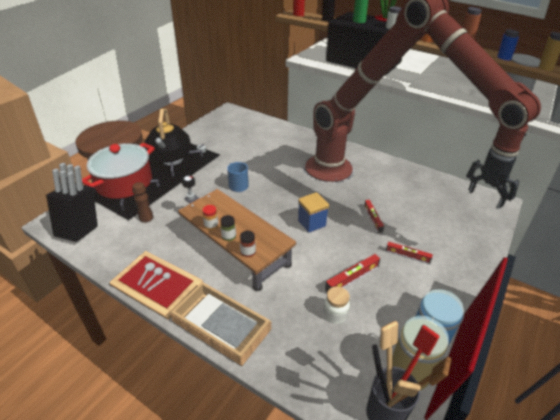

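View pics/top0.png

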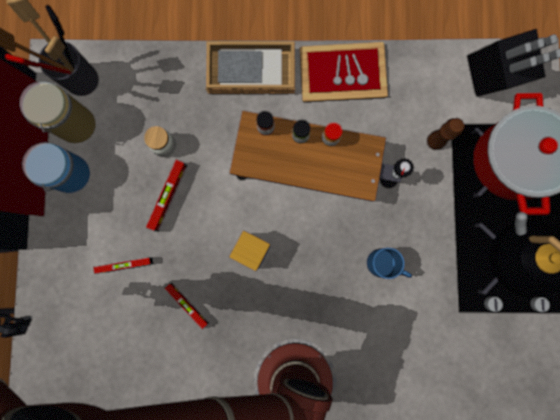

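The largest red level is at top (167,195), with two smaller look-alikes at (122,265) and (187,305). The board spans (232..385, 112..200), and the black knob is at about (402,168).

```bash
cat > h.py <<'E'
import numpy as np,cv2
from scipy.spatial.transform import Rotation as R
from rig import manip
def ray(p,uv):
    K=p["intrinsics"];d=np.array([p["k1"],0,0,0,0.])
    n=cv2.undistortPoints(np.array(uv,float).reshape(-1,1,2),K,d).reshape(-1,2)
    return R.from_rotvec(p["attitude"]).apply(np.c_[n,np.ones(len(n))])
def plane(p,uv,z):
    v=ray(p,uv);o=p["xyz"];return o+v*((z-o[2])/v[:,2])[:,None]
def proj(p,X):
    q=R.from_rotvec(p["attitude"]).inv().apply(np.atleast_2d(X)-p["xyz"]);return cv2.projectPoints(q,np.zeros(3),np.zeros(3),p["intrinsics"],np.array([p["k1"],0,0,0,0.]))[0].reshape(-1,2)
def biggest(m):
    c=cv2.findContours(m.astype(np.uint8),cv2.RETR_EXTERNAL,cv2.CHAIN_APPROX_NONE)[0]
    return max(c,key=cv2.contourArea)
E
python3 - <<'E'
from h import *
p=manip.camera_params("top");im=cv2.imread("pics/top0.png");hsv=cv2.cvtColor(im,cv2.COLOR_BGR2HSV).astype(int)
H,S,V=hsv[...,0],hsv[...,1],hsv[...,2]
red=((H<8)|(H>172))&(S>150)&(V>70)
def crop(m,x0,x1,y0,y1):
    o=np.zeros_like(m);o[y0:y1,x0:x1]=m[y0:y1,x0:x1];return o
def rect(m,z,nm):
    c=biggest(cv2.morphologyEx(m.astype(np.uint8),cv2.MORPH_CLOSE,np.ones((7,7))))
    w=plane(p,c.reshape(-1,2),z)[:,:2]
    r=cv2.minAreaRect((w*1000).astype(np.float32));print(nm,r,cv2.boxPoints(r).round().tolist())
for n,b in dict(big=(140,195,150,240),l2=(85,165,250,280),l3=(155,215,275,335)).items(): rect(crop(red,*b),.045,n)
br=(H>5)&(H<20)&(S>90)&(V>60)
rect(crop(br,222,392,100,210),.105,"board")
print(hsv[150,320],hsv[168,402],hsv[250,250])
rect(crop((V<60),385,415,155,182),.166,"knob")
for nm,uv,z in [("salt",(157,136),.085),("tin",(250,251),.103),("mug",(385,263),.09),("mill",(453,127),.155)]: print(nm,plane(p,[uv],z).round(3))
cv2.imwrite("pics/c1.png",cv2.resize(im[95:215,215:425],None,fx=3.8,fy=3.8))
E
```

```text
big ((495.23236083984375, 345.5592956542969), (26.143526077270508, 196.85379028320312), 67.7146224975586) [[399.0, 371.0], [581.0, 296.0], [591.0, 320.0], [409.0, 395.0]]
l2 ((315.72674560546875, 407.1220397949219), (16.028221130371094, 49.04740524291992), 9.222532272338867) [[304.0, 430.0], [312.0, 382.0], [328.0, 384.0], [320.0, 433.0]]
l3 ((177.6007843017578, 260.37548828125), (73.63568115234375, 18.854476928710938), 43.060855865478516) [[144.0, 242.0], [157.0, 228.0], [211.0, 279.0], [198.0, 292.0]]
board ((586.9774169921875, -34.14533996582031), (380.0377197265625, 170.0736083984375), 78.91883850097656) [[467.0, -204.0], [634.0, -237.0], [707.0, 136.0], [540.0, 169.0]]
[ 14 172 132] [165  12 175] [ 20 185 172]
knob ((529.8013916015625, -252.86654663085938), (45.847164154052734, 74.0750503540039), 58.40959548950195) [[486.0, -253.0], [549.0, -292.0], [573.0, -253.0], [510.0, -214.0]]
salt [[0.644 0.36  0.085]]
tin [[0.343 0.113 0.103]]
mug [[ 0.312 -0.228  0.09 ]]
mill [[ 0.644 -0.387  0.155]]
```

View pics/c1.png

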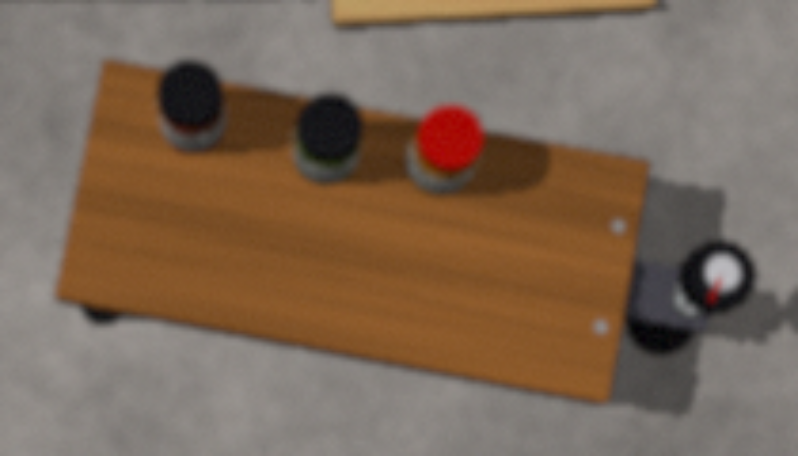

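```bash
cat >> h.py <<'E'
def go(xyz,yaz):
    "tool-frame shift (mm) to xyz, and turn (deg) so that tool y lies along world azimuth yaz (mod 180)"
    s=manip.observe();M=R.from_rotvec(s["tcp_rot"]).as_matrix()
    d=M.T@(np.array(xyz)-s["ee_pos"])*1000
    cur=np.degrees(np.arctan2(M[1,1],M[0,1]))
    t=(cur-yaz+90)%180-90
    print("t",s["t"].round(2),"shift",d.round(1),"turn",round(t,1),"or",round(t-np.sign(t)*180,1),"j7",np.degrees(s["joints"][6]).round(1),"Mz",M[:,2].round(3),"F",s["force"].round(1),"w",s["gripper_width"].round(3))
E
python3 - <<'E'
from h import *
p=manip.camera_params("top")
print(plane(p,[(403.4,167.6)],.166))
print(np.linalg.svd(R.from_rotvec(manip.observe()["tcp_rot"]).as_matrix())[1], R.from_rotvec(manip.observe()["tcp_rot"]).as_matrix().round(3))
go([.495,.3456,.26],67.7)
E
```

```text
[[ 0.54153954 -0.26099828  0.166     ]]
[1. 1. 1.] [[-0.946  0.323 -0.001]
 [ 0.323  0.946 -0.002]
 [-0.    -0.002 -1.   ]]Traceback (most recent call last):
  File "<stdin>", line 5, in <module>
  File "h.py", line 21, in go
    print("t",s["t"].round(2),"shift",d.round(1),"turn",round(t,1),"or",round(t-np.sign(t)*180,1),"j7",np.degrees(s["joints"][6]).round(1),"Mz",M[:,2].round(3),"F",s["force"].round(1),"w",s["gripper_width"].round(3))
              ^^^^^^^^^^^^
AttributeError: 'float' object has no attribute 'round'
```

```bash
sed -i 's/s\["t"\].round(2)/round(s["t"],2)/; s/s\["gripper_width"\].round(3)/round(float(s["gripper_width"]),3)/' h.py; python3 - <<'E'
from h import *
go([.495,.3456,.29],67.7)
E
```

```text
t 0.1 shift [-356.9 -162.6  114. ] turn 3.5 or -176.5 j7 -2.3 Mz [-0.001 -0.002 -1.   ] F [-0.9 -0.3 -0.1] w 1.002
```

```bash
python3 -m inch '-20 -9 6 0; -45 -20 14 0;-50 -23 16 0;-50 -23 16 0;-50 -23 16 0;-50 -23 16 0;-45 -20 14 0;-32 -15 11 0;-15 -6 5 3.5;0 0 0 0'; python3 - <<'E'
from h import *
go([.495,.3456,.29],67.7)
p=manip.camera_params("wrist")
im=manip.grab_frame("wrist")[:,:,::-1].copy();cv2.imwrite("pics/w1.png",im)
E
```

```text
t: 1.35
ee_pos: [0.496, 0.3453, 0.2903]
tcp_rot: [-0.614, -3.081, 0.002]
force: [0.4, 1.4, 0.0]
gripper_width: 0.995
grasp_force: 0.0
t 1.35 shift [ 1.1 -0.1  0.3] turn -0.2 or 179.8 j7 30.2 Mz [-0.001 -0.001 -1.   ] F [0.4 1.4 0. ] w 0.995
```

View pics/w1.png

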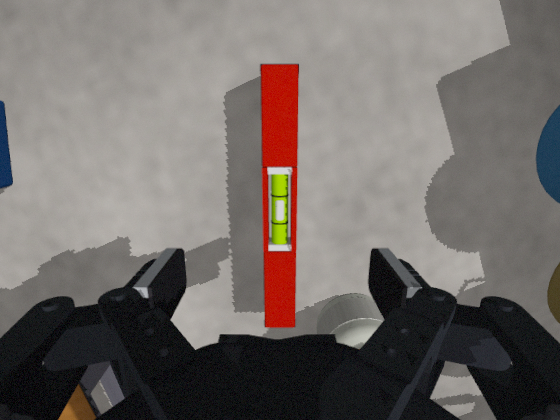

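The wrist view shows the level at columns 262–298, its window centred at about (280,209) and the white bubble mid-vial; fingers straddle its column.

```bash
cat >> h.py <<'E'
def wlevel(im,p,z):
    "level's red outline in wrist picture (BGR) -> rect at height z of its top"
    h=cv2.cvtColor(im,cv2.COLOR_BGR2HSV).astype(int)
    m=((h[...,0]<8)|(h[...,0]>172))&(h[...,1]>150)&(h[...,2]>70)
    c=biggest(cv2.morphologyEx(m.astype(np.uint8),cv2.MORPH_CLOSE,np.ones((25,25))))
    r=cv2.minAreaRect((plane(p,c.reshape(-1,2),z)[:,:2]*1000).astype(np.float32))
    print("rect",np.round(r[0],1),np.round(r[1],1),round(r[2],1));return r
E
python3 - <<'E'
from h import *
p=manip.camera_params("wrist");im=cv2.imread("pics/w1.png")
wlevel(im,p,.045)
print(plane(p,[(280,168),(280,250)],.045), p["xyz"],R.from_rotvec(p["attitude"]).as_matrix()[:,2])
E
```

```text
rect [492.2 349.7] [ 24.6 198.1] 67.7
[[0.4638031  0.361957   0.045     ]
 [0.52108008 0.3385711  0.045     ]] [0.43315254 0.37224695 0.25891419] [ 0.23820945 -0.09817087 -0.96623948]
```

```bash
python3 - <<'E'
from h import *
go([.4927,.349,.19],67.7)
E
```

```text
t 1.4 shift [  2.6   0.9 100.7] turn -0.0 or 180.0 j7 30.3 Mz [-0.001  0.001 -1.   ] F [-0.4  0.8 -0.4] w 0.999
```

```bash
python3 -m inch '2 1 25 0;1 0.5 35 0;0 0 30 0;0 0 11 0;0 0 0 0' && python3 -m inch '0 0 0 0;0 0 0 0;0 0 0 0;0 0 0 0;0 0 0 0;0 0 0 0' 1;python3 - <<'E'
from h import *
go([.5428,-.0255,.32],-11.1)
E
```

```text
t: 2.02
ee_pos: [0.4924, 0.3503, 0.1898]
tcp_rot: [-0.605, -3.082, -0.0]
force: [-0.7, 0.3, 0.7]
gripper_width: 0.999
grasp_force: 0.0
t: 2.78
ee_pos: [0.4935, 0.3491, 0.1905]
tcp_rot: [0.609, 3.081, 0.001]
force: [0.1, -0.6, 5.1]
gripper_width: 0.285
grasp_force: 61.1
t 2.77 shift [-188.1 -327.6 -129.6] turn 78.7 or -101.3 j7 29.8 Mz [ 0.001  0.    -1.   ] F [ 0.1 -0.6  5.1] w 0.285
```

```bash
python3 -m inch '0 0 -20 0;0 0 -40 0;0 0 -45 5;0 0 -25 9.5;0 0 0 10.7;0 0 0 10.7;0 0 0 10.7;0 0 0 10.7;0 0 0 10.7;0 0 0 10.7';python3 - <<'E'
from h import *
go([.5428,-.0255,.32],-11.1)
E
```

```text
t: 4.03
ee_pos: [0.4924, 0.349, 0.318]
tcp_rot: [-2.43, -1.99, 0.006]
force: [-1.0, -0.2, -4.2]
gripper_width: 0.281
grasp_force: 60.0
t 4.03 shift [-357.2  123.3   -1.5] turn -0.3 or 179.7 j7 -32.5 Mz [-0.003 -0.002 -1.   ] F [-1.  -0.2 -4.2] w 0.281
```

```bash
python3 -m inch '-20 7 0 0;-45 15.5 0 0;-50 17.3 0 0;-50 17.3 0 0;-50 17.3 0 0;-50 17.3 0 0;-45 15.5 0 0;-32 11 0 0;-15 5 -1 0;0 0 0 0';python3 - <<'E'
from h import *
go([.5428,-.0255,.32],-11.1)
p=manip.camera_params("wrist")
im=manip.grab_frame("wrist")[:,:,::-1].copy();cv2.imwrite("pics/w2.png",im)
wlevel(im,p,.32-.19+.045)
E
```

```text
t: 5.28
ee_pos: [0.5453, -0.0263, 0.3206]
tcp_rot: [-2.426, -1.995, 0.001]
force: [-0.0, 0.7, -4.2]
gripper_width: 0.28
grasp_force: 60.0
t 5.28 shift [ 0.3 -2.6  0.6] turn -0.0 or 180.0 j7 4.9 Mz [-0.001 -0.    -1.   ] F [-0.   0.7 -4.2] w 0.28
rect [551.    9.1] [122.3  25.2] 78.6
```

View pics/w2.png

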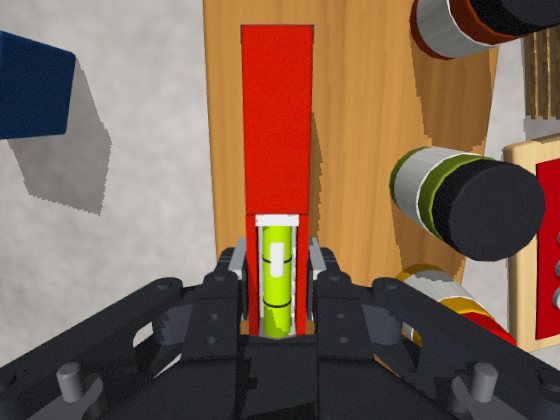

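Level held straight along the board (red bar columns 242–313), the board's front edge at about column 210 and the jars right of column 390.

```bash
python3 - <<'E'
from h import *
p=manip.camera_params("wrist");im=cv2.imread("pics/w2.png")
h=cv2.cvtColor(im,cv2.COLOR_BGR2HSV).astype(int)
pts=[]
for v in range(20,215,5):
    u=np.where((h[v,180:240,0]>5)&(h[v,180:240,0]<22)&(h[v,180:240,1]>90))[0]
    pts.append((180+u[0],v))
w=plane(p,pts,.105)[:,:2]*1000
s=manip.observe()["ee_pos"][:2]*1000
bx=np.array([.981,-.192]);print(((s-w)@bx).round(1))
go([.5435,-.0255,.205+.095],-11.1)
E
```

```text
[41.4 41.5 41.6 41.8 41.9 41.4 41.5 41.7 41.8 41.3 41.5 41.6 41.1 41.3
 41.4 41.5 41.7 41.2 41.3 41.5 41.6 41.2 41.3 41.5 41.  41.2 41.3 40.9
 41.  41.2 41.3 40.9 41.  41.2 41.4 40.9 41.1 41.2 40.8]
t 5.33 shift [-1.5 -1.7 20.5] turn 0.1 or -179.9 j7 4.9 Mz [-0.001  0.001 -1.   ] F [ 0.5  1.3 -3.4] w 0.281
```

```bash
python3 -m inch '0 -1 8 0;0 0 9 0;0 0 5 0;0 0 1.5 0;0 0 1 0;0 0 0 0'; python3 -m inch '0 0 0.7 0;0 0 0 0'
```

```text
t: 6.08
ee_pos: [0.5449, -0.0248, 0.2963]
tcp_rot: [2.425, 1.997, 0.0]
force: [0.5, -0.5, -4.3]
gripper_width: 0.283
grasp_force: 60.0
t: 6.32
ee_pos: [0.5448, -0.0247, 0.2956]
tcp_rot: [2.425, 1.997, 0.0]
force: [0.3, -0.0, -4.3]
gripper_width: 0.28
grasp_force: 60.0
```

```bash
python3 -m inch '0 0 0.6 0;0 0 0 0'|egrep 'ee|force'; python3 -m inch '0 0 0.6 0;0 0 0 0'|egrep 'ee|force'
```

```text
ee_pos: [0.5449, -0.0247, 0.295]
force: [0.0, 0.2, -4.1]
grasp_force: 60.0
ee_pos: [0.5449, -0.0248, 0.2946]
force: [-0.7, -0.9, -1.6]
grasp_force: 60.4
```

```bash
python3 -m inch '0 0 0.4 0;0 0 0 0'|egrep 'ee|force'; python3 -m inch '0 0 0 0;0 0 0 0;0 0 0 0;0 0 0 0' 0; python3 -m inch '0 0 -10 0;0 0 -35 0;0 0 -45 0;0 0 -20 0;0 0 0 0'; python3 - <<'E'
from h import *
go([.5419,-.263,.34],-11.1)
p=manip.camera_params("wrist")
im=manip.grab_frame("wrist")[:,:,::-1].copy();cv2.imwrite("pics/w3.png",im)
wlevel(im,p,.15)
E
```

```text
ee_pos: [0.5449, -0.0249, 0.2945]
force: [-2.3, -0.3, 3.1]
grasp_force: 60.9
t: 7.58
ee_pos: [0.5449, -0.0247, 0.2939]
tcp_rot: [2.425, 1.997, -0.0]
force: [-0.4, -1.1, -0.3]
gripper_width: 0.5
grasp_force: 0.0
t: 8.2
ee_pos: [0.5451, -0.025, 0.4061]
tcp_rot: [2.422, 1.995, 0.006]
force: [-0.9, -0.4, -1.1]
gripper_width: 0.501
grasp_force: 0.0
t 8.2 shift [-234.3   42.1   66.1] turn 0.1 or -179.9 j7 2.0 Mz [ 0.005 -0.    -1.   ] F [-0.9 -0.4 -1.1] w 0.501
rect [736.5 -75.5] [ 68.  129.6] 2.7
```

View pics/w3.png

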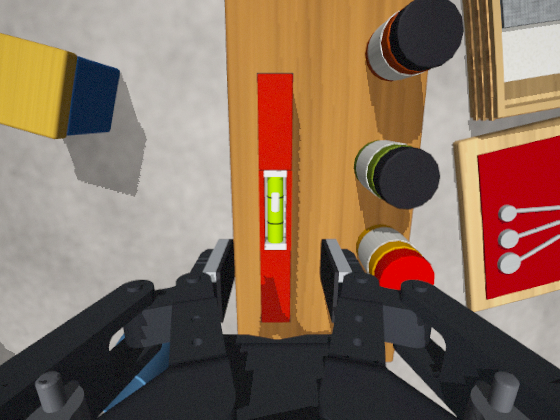

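The released level lies straight on the strip, with the bubble at about (275,202), shifted to the +y (far) end of the vial. Let it settle and measure.

```bash
python3 -m inch '0 0 0 0;0 0 0 0;0 0 0 0;0 0 0 0;0 0 0 0;0 0 0 0;0 0 0 0;0 0 0 0'|egrep 'ee|^t:'; cat >> h.py <<'E'
def prof(im,p,c,f=(.192,.981),z=.135,L=36,off=0):
    "profile along board y over the vial; prints s(mm from c along +y), V, S"
    f=np.array(f);n=np.array([f[1],-f[0]])
    ss=np.arange(-L,L+.1,1)
    acc=[]
    for o in (-2,-1,0,1,2):
        X=np.c_[np.array(c)[None,:]+(ss[:,None]*f+(o+off)*n)/1000,np.full(len(ss),z)]
        uv=proj(p,X).astype(np.float32)
        acc.append(cv2.remap(im,uv[:,0].reshape(-1,1),uv[:,1].reshape(-1,1),cv2.INTER_CUBIC)[:,0])
    return ss,np.mean(acc,0)
E
python3 - <<'E'
from h import *
p=manip.camera_params("wrist")
im=manip.grab_frame("wrist")[:,:,::-1].copy();cv2.imwrite("pics/w4.png",im)
c=plane(p,[(275,210)],.135)[0];print(c)
ss,a=prof(im,p,c[:2])
print([(int(s),*x.round().astype(int).tolist()) for s,x in zip(ss,a)])
E
```

```text
t: 9.25
ee_pos: [0.5448, -0.0247, 0.404]
[ 0.54115624 -0.02863883  0.135     ]
[(-36, 0, 3, 184), (-35, 158, 161, 207), (-34, 236, 234, 234), (-33, 236, 234, 235), (-32, 236, 234, 235), (-31, 236, 233, 234), (-30, 214, 222, 219), (-29, 88, 220, 193), (-28, 0, 232, 188), (-27, 0, 233, 189), (-26, 0, 233, 188), (-25, 0, 233, 189), (-24, 0, 233, 189), (-23, 0, 233, 189), (-22, 0, 233, 189), (-21, 0, 233, 189), (-20, 0, 233, 188), (-19, 0, 232, 189), (-18, 0, 232, 189), (-17, 0, 233, 188), (-16, 0, 233, 189), (-15, 0, 233, 188), (-14, 0, 240, 195), (-13, 0, 191, 150), (-12, 32, 90, 71), (-11, 0, 214, 171), (-10, 0, 234, 189), (-9, 0, 233, 188), (-8, 0, 233, 188), (-7, 0, 233, 189), (-6, 0, 233, 188), (-5, 0, 233, 188), (-4, 0, 233, 188), (-3, 0, 233, 188), (-2, 0, 233, 187), (-1, 57, 230, 195), (0, 166, 231, 217), (1, 203, 232, 226), (2, 203, 232, 225), (3, 202, 231, 225), (4, 202, 232, 225), (5, 202, 232, 225), (6, 201, 232, 224), (7, 201, 231, 225), (8, 201, 233, 225), (9, 197, 224, 217), (10, 192, 203, 200), (11, 200, 227, 220), (12, 198, 231, 224), (13, 198, 230, 223), (14, 197, 231, 223), (15, 167, 231, 216), (16, 46, 231, 192), (17, 0, 233, 188), (18, 0, 233, 188), (19, 0, 233, 188), (20, 0, 233, 188), (21, 0, 233, 187), (22, 0, 233, 188), (23, 0, 233, 189), (24, 0, 233, 188), (25, 0, 233, 188), (26, 0, 226, 181), (27, 208, 233, 224), (28, 238, 235, 236), (29, 236, 234, 235), (30, 236, 234, 235), (31, 234, 232, 230), (32, 167, 163, 188), (33, 20, 38, 198), (34, 5, 26, 211), (35, 5, 26, 211), (36, 2, 23, 209)]
```

Bubble is about 8.3 mm off towards +y, so the knob needs about 164° clockwise (inside the stated range). To the knob.

```bash
python3 -m inch '-20 3.5 0 0;-40 7.2 0 0;-50 9 0 0;-50 9 0 0;-40 7.2 5 0;-25 4.5 5 0;-9 1.6 0 0;0 0 0 -10;0 0 0 -10;0 0 0 -10' -1|egrep '^t:|ee'; python3 -m inch '0 0 0 -10;0 0 0 -10;0 0 0 -10;0 0 0 -10;0 0 0 -10;0 0 0 -5;0 0 0 0' |egrep '^t:|ee';python3 - <<'E'
from h import *
go([.5419,-.263,.308],0)
p=manip.camera_params("wrist")
im=manip.grab_frame("wrist")[:,:,::-1].copy();cv2.imwrite("pics/w5.png",im)
print(proj(p,[.5419,-.263,.166]))
E
```

```text
t: 10.55
ee_pos: [0.5418, -0.2609, 0.3941]
t: 11.42
ee_pos: [0.5416, -0.2614, 0.3942]
t 11.43 shift [-0.8 -1.5 86.2] turn 74.0 or -106.0 j7 97.6 Mz [ 0.     0.001 -1.   ] F [-0.4  0.4  0. ] w 1.003
[[274.61134574 223.47389241]]
```

View pics/w5.png

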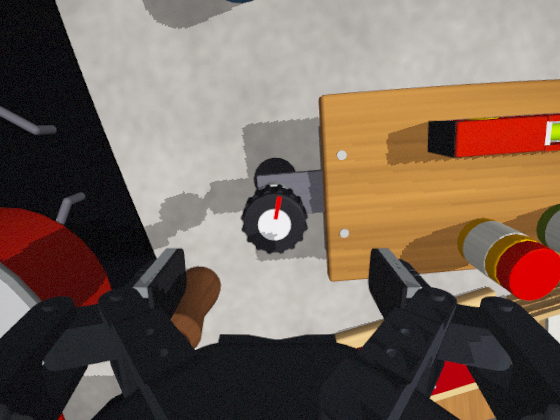

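The knob's white cap is at (274,224), where my estimate (0.542, −0.263) projects; fingers straddle it. Descend, grip and turn.

```bash
python3 -m inch '-1 -1.5 20 0;0 0 35 0;0 0 22 0;0 0 9 0;0 0 0 0'|egrep '^t:|ee|force'; python3 -m inch '0 0 0 0;0 0 0 0;0 0 0 0;0 0 0 0;0 0 0 0' 1
```

```text
t: 12.1
ee_pos: [0.542, -0.2638, 0.3078]
force: [0.1, -0.2, -0.4]
grasp_force: 0.0
t: 12.72
ee_pos: [0.5422, -0.2636, 0.3093]
tcp_rot: [0.438, 3.109, 0.001]
force: [-1.1, 1.8, 4.8]
gripper_width: 0.498
grasp_force: 60.7
```

```bash
python3 -m inch '0 0 0 5;0 0 0 10;0 0 0 10;0 0 0 10;0 0 0 10;0 0 0 10;0 0 0 10;0 0 0 10;0 0 0 10;0 0 0 10'|egrep '^t:|ee|force|rot'; python3 -m inch '0 0 0 10;0 0 0 10;0 0 0 10;0 0 0 10;0 0 0 10;0 0 0 10;0 0 0 5;0 0 0 0;0 0 0 0';python3 - <<'E'
from h import *
print(manip.observe()["torque"])
go([.5451,-.025,.4],-11.1)
E
```

```text
t: 13.98
ee_pos: [0.5436, -0.2627, 0.3093]
tcp_rot: [2.591, 1.774, 0.008]
force: [2.1, 1.4, 3.2]
grasp_force: 61.0
t: 15.1
ee_pos: [0.5442, -0.2636, 0.3093]
tcp_rot: [3.138, 0.115, 0.011]
force: [5.3, 0.9, 3.5]
gripper_width: 0.497
grasp_force: 61.0
[ 0.10356683 -1.04683251 -0.01931148]
t 15.1 shift [  18.9 -237.8  -91. ] turn -74.7 or 105.3 j7 -28.5 Mz [ 0.007 -0.001 -1.   ] F [5.3 0.9 3.5] w 0.497
```

```bash
python3 -m inch '0 0 0 0;0 0 0 0;0 0 0 0;0 0 0 0' -1 |egrep 'force|width';python3 -m inch '0 0 -20 0;0 0 -40 0;0 0 -31 0;4 -40 0 0;4 -50 0 0;4 -50 0 0;4 -50 0 0;3 -33 0 5;0 -15 0 10;0 0 0 0' |egrep '^t:|ee|force|width';python3 - <<'E'
from h import *
go([.542,-.0287,.34],78.9)
p=manip.camera_params("wrist")
im=manip.grab_frame("wrist")[:,:,::-1].copy();cv2.imwrite("pics/w6.png",im)
print(proj(p,[.541,-.0297,.135]))
E
```

```text
force: [1.0, -0.9, -0.7]
gripper_width: 0.997
grasp_force: 0.0
t: 16.85
ee_pos: [0.5458, -0.0237, 0.3984]
force: [-0.0, 0.0, -0.3]
gripper_width: 1.002
grasp_force: 0.0
t 16.85 shift [-2.7  5.6 58.4] turn 0.4 or -179.6 j7 -66.1 Mz [-0.001 -0.    -1.   ] F [-0.   0.  -0.3] w 1.002
[[285.47156102 208.78980187]]
```

View pics/w6.png

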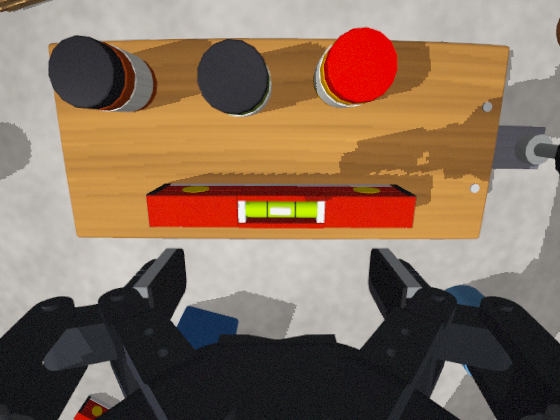

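The vial is at (281,211): bubble about 270–292, lines near 267 and 295, so nearly centred. Measure after settling.

```bash
python3 -m inch '0 0 10 0;0 0 10 0;0 0 0 0;0 0 0 0;0 0 0 0;0 0 0 0;0 0 0 0;0 0 0 0;0 0 0 0;0 0 0 0'|egrep 'ee|^t:'; cat >> h.py <<'E'
def bub(im,p,c,z=.135,L=22):
    ss,a=prof(im,p,c,z=z,L=L)
    S=np.arange(-L,L,.1);B=np.interp(S,ss,a[:,0]);G=np.interp(S,ss,a[:,1])
    on=S[B>100];g=np.clip(210-G,0,None)
    l=[np.sum(S[m]*g[m])/g[m].sum() for m in ((S<on.mean())&(S>-19),(S>=on.mean())&(S<19))]
    sc=21/(l[1]-l[0]);print("bubble",on[0],on[-1],"lines",np.round(l,2),"off mm",round(((on[0]+on[-1])/2-sum(l)/2)*sc,2));return l
E
python3 - <<'E'
from h import *
p=manip.camera_params("wrist")
im=manip.grab_frame("wrist")[:,:,::-1].copy();cv2.imwrite("pics/w7.png",im)
uv=cv2.cvtColor(im,cv2.COLOR_BGR2HSV).astype(int)
m=(uv[...,0]>25)&(uv[...,0]<45)&(uv[...,1]>200)&(uv[...,2]>150); m[:190]=0;m[250:]=0;m[:,:230]=0;m[:,340:]=0
q=np.argwhere(m);u,v=(q[:,1].min()+q[:,1].max())/2,q[:,0].mean();print(u,v,q.min(0),q.max(0))
c=plane(p,[(u,v)],.135)[0];print(c)
bub(im,p,c[:2])
E
```

```text
t: 18.15
ee_pos: [0.5456, -0.0253, 0.3789]
279.0 217.15279241306638 [210 241] [225 317]
[ 0.54153628 -0.02603544  0.135     ]
bubble -7.699999999999797 8.600000000000435 lines [-11.01  11.01] off mm 0.43
```

```bash
python3 - <<'E'
from h import *
go([.5417,-.0268,.318],78.9)
E
python3 -m inch '-1 2 20 0;-1.5 0 25 0;0 0 11 0;0 0 3 0;0 0 0 0'|egrep '^t:|ee|force'; python3 - <<'E'
from h import *
go([.5417,-.0268,.31],78.9)
E
```

```text
t 18.2 shift [-3.6  2.2 60.9] turn 0.1 or -179.9 j7 -65.0 Mz [-0. -0. -1.] F [0.7 0.4 0.4] w 1.0
t: 18.82
ee_pos: [0.5431, -0.027, 0.3204]
force: [0.3, 0.1, -0.6]
grasp_force: 0.0
t 18.82 shift [-1.4  0.  10.4] turn 0.1 or -179.9 j7 -60.8 Mz [ 0.001 -0.    -1.   ] F [ 0.3  0.1 -0.6] w 1.004
```

```bash
python3 -m inch '-1.4 0 4 0;0 0 2 0;0 0 0 0'|egrep '^t:|ee|^force'; python3 -m inch '0 0 1.5 0;0 0 0 0'|egrep '^t:|ee|^force'; python3 -m inch '0 0 1 0;0 0 0 0'|egrep '^t:|ee|^force'
```

```text
t: 19.2
ee_pos: [0.5414, -0.0265, 0.3139]
force: [-0.1, -0.2, 0.1]
t: 19.45
ee_pos: [0.5414, -0.0266, 0.3123]
force: [-0.4, -0.3, -0.2]
t: 19.7
ee_pos: [0.5414, -0.0266, 0.3113]
force: [0.2, -0.5, 0.6]
```

```bash
for i in 1; do python3 -m inch '0 0 0.7 0;0 0 0 0'|egrep '^t:|ee|^force'; done; python3 -m inch '0 0 0.5 0;0 0 0 0'|egrep '^t:|ee|^force';  python3 - <<'E'
from h import *
p=manip.camera_params("wrist")
im=manip.grab_frame("wrist")[:,:,::-1].copy();cv2.imwrite("pics/w8.png",im)
E
```

```text
t: 19.95
ee_pos: [0.5414, -0.0265, 0.3107]
force: [0.3, -0.3, -0.5]
t: 20.2
ee_pos: [0.5414, -0.0266, 0.3103]
force: [0.1, 0.2, 1.9]
```

View pics/w8.png

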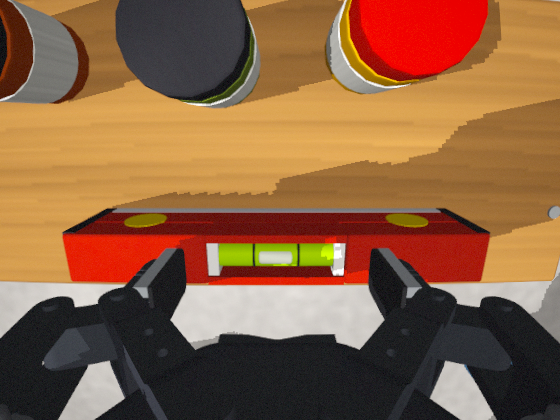

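The fingertips (185 and 370) stand either side of the window (207–345) on the level's top; the bubble, 258–294, lies between the lines (253, 298). Press in small steps.

```bash
python3 -m inch '0 0 0.4 0;0 0 0 0'|egrep '^t:|ee|^force'; python3 -m inch '0 0 0.4 0;0 0 0 0;0 0 0 0'|egrep '^t:|ee|^force'
```

```text
t: 20.5
ee_pos: [0.5414, -0.0266, 0.3103]
force: [-0.9, 0.9, 5.1]
t: 20.88
ee_pos: [0.5414, -0.0267, 0.3103]
force: [-2.4, 0.9, 8.0]
```

```bash
python3 -m inch '0 0 0.3 0;0 0 0 0;0 0 0 0;0 0 0 0;0 0 0 0;0 0 0 0;0 0 0 0;0 0 0 0;0 0 0 0;0 0 0 0'|egrep '^t:|ee|^force'; python3 -m inch '0 0 0 0;0 0 0 0;0 0 0 0;0 0 0 0;0 0 0 0;0 0 0 0;0 0 0 0;0 0 0 0'|egrep '^t:|ee|^force'; cat > b.py <<'E'
from h import *
p=manip.camera_params("wrist")
im=manip.grab_frame("wrist")[:,:,::-1].copy();cv2.imwrite("pics/w9.png",im)
h=cv2.cvtColor(im,cv2.COLOR_BGR2HSV).astype(int)
m=(h[...,0]>25)&(h[...,0]<45)&(h[...,1]>200)&(h[...,2]>120); m[:235]=0;m[285:]=0;m[:,:200]=0;m[:,350:]=0
q=np.argwhere(m);c=plane(p,[((q[:,1].min()+q[:,1].max())/2,q[:,0].mean()+1)],.135)[0];print(c)
bub(im,p,c[:2]);ss,a=prof(im,p,c[:2],L=20);print(a[:,:2].round().astype(int).tolist())
s=[manip.observe()["force"] for _ in range(1)];print(s)
E
python3 b.py
```

```text
t: 22.12
ee_pos: [0.5414, -0.0267, 0.3103]
force: [-3.4, 1.4, 9.7]
t: 23.12
ee_pos: [0.5414, -0.0267, 0.3103]
force: [-3.6, 1.7, 10.0]
[ 0.53984422 -0.02548348  0.135     ]
bubble -7.999999999999801 8.500000000000433 lines [-11.58  11.98] off mm 0.04
[[0, 201], [0, 201], [0, 200], [0, 200], [0, 201], [0, 201], [0, 200], [0, 202], [18, 132], [9, 116], [0, 203], [0, 200], [102, 200], [179, 206], [183, 206], [182, 206], [184, 206], [184, 207], [185, 208], [185, 208], [186, 208], [186, 208], [186, 209], [186, 209], [187, 210], [187, 210], [188, 210], [188, 210], [170, 206], [51, 196], [0, 198], [33, 87], [0, 170], [0, 200], [0, 200], [0, 200], [0, 201], [0, 200], [0, 200], [0, 200], [0, 200]]
[array([-3.66163699,  1.74199067, 10.10003989])]
```

Pressing steadily at 10 N, with the bubble about 0.4 mm off centre and settled.

```bash
python3 -c "
from rig import manip
print(manip.sign_off())"
```

```text
the job is handed in; nothing more can be done
None
```

I stood the large level on the shelf's front strip, turned the knob 160° clockwise, and handed in at about 23 s while pressing with 10 N; the bubble was settled about 0.4 mm from the middle, well between the lines.

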